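# Lay out a desk-lamp kit for assembly

### The job

Lay out the lamp parts for assembly: on the lamp base's post put the brass washer flat on the board and the wooden collar on top of the washer. Stand the other three parts upright in the centre of the three cork pads, one on each: the copper lampshade between the other two, with the bulb holder to its left and the switch box (rocker up) to its right, left and right as seen from the robot (left is +y). Leave the glass jar where it stands.

Things in the scene. Friction and masses are not known exactly. Their poses are not given: they have to be found in the camera images.
- seat (a point): Lamp base: a fixed flat wooden board, 100 x 130 mm and 18 mm thick, with one upright steel post (10 mm diameter, standing 47 mm above the board) at its centre. The point is on the post's axis at the board's top face (18 mm above the bench); z up.
- pad_a_top (a point): One of three identical fixed round cork pads, 80 mm diameter, 6 mm thick. The point is the centre of its top face (6 mm above the bench); z up. Which of the pads is left, middle or right changes from start to start.
- pad_b_top (a point): One of three identical fixed round cork pads, 80 mm diameter, 6 mm thick. The point is the centre of its top face (6 mm above the bench); z up. Which of the pads is left, middle or right changes from start to start.
- pad_c_top (a point): One of three identical fixed round cork pads, 80 mm diameter, 6 mm thick. The point is the centre of its top face (6 mm above the bench); z up. Which of the pads is left, middle or right changes from start to start.
- washer_mid (a point): Brass washer: flat ring, 50 mm outer diameter, 24 mm hole, 8 mm thick, lying flat, 0.1 kg. The point is its centre, 4 mm above its underside; z is its axis.
- collar_mid (a point): Wooden collar: short tube standing on end, 40 mm outer diameter, 24 mm through-hole, 30 mm high. The point is its centre, 15 mm above its underside; z is its axis.
- shade_mid (a point): Lampshade: plain copper tube open at both ends, standing on end, 54 mm outer diameter, 3.5 mm wall, 75 mm high. The point is its centre, 37.5 mm above its underside; z is its axis.
- holder_mid (a point): Bulb holder: solid black cylinder of 40 mm diameter up to 42 mm height, then a narrower neck of 26 mm diameter (brass thread) up to 58 mm. Stands neck up. The point is on its axis, 29 mm above its underside; z is its axis.
- switch_mid (a point): Switch box: white rectangular block 60 x 34 x 30 mm (x, y, z) lying flat, with a black rocker on top that rises 2.5 mm more. The point is its centre, 15 mm above its underside; x runs along its 60 mm length, y across its 34 mm width, z up.
- jar_mid (a point): Amber glass jar with a steel lid, 48 mm diameter, 65 mm high, standing loose among the parts; not a part of the lamp, to be left alone. The point is its centre, 32.5 mm above its underside.
Mind the look-alikes: they are no part of the job. There is more than one size of the part that bears washer_mid; the job needs the smallest. Leave any purple look-alike of the part that bears seat alone.

How it is judged:
At the end, for the whole second after the job is handed in: Washer flat on the base and collar on it, round the post (9 mm; heights 3 mm). Left pad carries the bulb holder, middle pad the lampshade, right pad the switch box, each upright, resting on the pad, within 15 mm of its centre. All released and at rest (horizontal distance between each of washer_mid, collar_mid and seat below 0.009 m and z of washer_mid in the frame of seat between 0.001 and 0.007 m and z of collar_mid in the frame of seat between 0.02 and 0.026 m and ((y of pad_a_top in the frame of pad_b_top above 0 m and y of pad_b_top in the frame of pad_c_top above 0 m and horizontal distance between holder_mid and pad_a_top below 0.015 m and z of holder_mid in the frame of pad_a_top between 0.026 and 0.032 m and horizontal distance between shade_mid and pad_b_top below 0.015 m and z of shade_mid in the frame of pad_b_top between 0.0345 and 0.0405 m and horizontal distance between switch_mid and pad_c_top below 0.015 m and z of switch_mid in the frame of pad_c_top between 0.012 and 0.018 m) or (y of pad_a_top in the frame of pad_c_top above 0 m and y of pad_c_top in the frame of pad_b_top above 0 m and horizontal distance between holder_mid and pad_a_top below 0.015 m and z of holder_mid in the frame of pad_a_top between 0.026 and 0.032 m and horizontal distance between shade_mid and pad_c_top below 0.015 m and z of shade_mid in the frame of pad_c_top between 0.0345 and 0.0405 m and horizontal distance between switch_mid and pad_b_top below 0.015 m and z of switch_mid in the frame of pad_b_top between 0.012 and 0.018 m) or (y of pad_b_top in the frame of pad_a_top above 0 m and y of pad_a_top in the frame of pad_c_top above 0 m and horizontal distance between holder_mid and pad_b_top below 0.015 m and z of holder_mid in the frame of pad_b_top between 0.026 and 0.032 m and horizontal distance between shade_mid and pad_a_top below 0.015 m and z of shade_mid in the frame of pad_a_top between 0.0345 and 0.0405 m and horizontal distance between switch_mid and pad_c_top below 0.015 m and z of switch_mid in the frame of pad_c_top between 0.012 and 0.018 m) or (y of pad_b_top in the frame of pad_c_top above 0 m and y of pad_c_top in the frame of pad_a_top above 0 m and horizontal distance between holder_mid and pad_b_top below 0.015 m and z of holder_mid in the frame of pad_b_top between 0.026 and 0.032 m and horizontal distance between shade_mid and pad_c_top below 0.015 m and z of shade_mid in the frame of pad_c_top between 0.0345 and 0.0405 m and horizontal distance between switch_mid and pad_a_top below 0.015 m and z of switch_mid in the frame of pad_a_top between 0.012 and 0.018 m) or (y of pad_c_top in the frame of pad_a_top above 0 m and y of pad_a_top in the frame of pad_b_top above 0 m and horizontal distance between holder_mid and pad_c_top below 0.015 m and z of holder_mid in the frame of pad_c_top between 0.026 and 0.032 m and horizontal distance between shade_mid and pad_a_top below 0.015 m and z of shade_mid in the frame of pad_a_top between 0.0345 and 0.0405 m and horizontal distance between switch_mid and pad_b_top below 0.015 m and z of switch_mid in the frame of pad_b_top between 0.012 and 0.018 m) or (y of pad_c_top in the frame of pad_b_top above 0 m and y of pad_b_top in the frame of pad_a_top above 0 m and horizontal distance between holder_mid and pad_c_top below 0.015 m and z of holder_mid in the frame of pad_c_top between 0.026 and 0.032 m and horizontal distance between shade_mid and pad_b_top below 0.015 m and z of shade_mid in the frame of pad_b_top between 0.0345 and 0.0405 m and horizontal distance between switch_mid and pad_a_top below 0.015 m and z of switch_mid in the frame of pad_a_top between 0.012 and 0.018 m)) and angle between each of washer_mid, collar_mid, shade_mid, holder_mid, switch_mid's own z axis and vertical below 0.12 rad and linear speed of each of washer, collar, shade, holder, switchbox below 0.02 m/s); the robot touches nothing.
It fails at once if the glass jar is pushed more than 25 mm from its place or tipped (distance of jar_mid from where it was at the start of the episode above 0.025 m or angle between jar_mid's own z axis and vertical above 0.4 rad).
It also fails if it takes over 136 s, if anything falls off the work surface, if the arm or the gripper's body presses on something with over 40 N, if the wrist force passes 120 N, or if a joint passes its speed limit or range.

### The arm

A 7-joint arm with a two-finger parallel gripper is mounted at the origin on the work surface. World frame = base frame: x ahead of the robot, y to its left, z up, the work surface at z = 0. Lengths are in m, angles in rad, forces in N, time in s.
With the tool pointing down it reaches from about 0.35 to 0.9 m from the base axis. Payload 19.9 kg.
Tool frame: the origin (TCP) lies between the finger pads; the fingertips stand 14 mm ahead of it and the grasp point (between the pads) lies 5 mm behind it; z points along the fingers, y is the line along which they close (so a half turn about z gives the same grasp; the last joint's range is limited). The gripper opens to 85 mm and grips with 20 to 120 N. Pads are 22 mm wide; open, the fingers measure 114 mm over their backs; the gripper's body (76 mm by 85 mm) begins 54 mm behind the grasp point. The pads swing forward as they close: fully open they stand 13 mm farther back than shut.
Start: joints at [-0.042, 0.417, -0.01, 1.614, 0.005, 1.111, -0.053], TCP at [0.625, 0, 0.245] pointing down, gripper open.
Joint ranges: [-2.81, 2.81], [-0.39, 2.02], [-1.27, 1.25], [0.06, 2.57], [-1.19, 4.33], [0.19, 2], [-2.82, 2.82]. Speed limits (rad/s): [1.89, 1.89, 2.39, 2.39, 3.01, 3.01, 3.01].

### API

Orientations are given as a unit quaternion [x, y, z, w].
In Python, from bench import robot gives the robot as it stands.
- The arm moves only by the tool carry_out, never from a script. Its argument "motion" is a list of rows, each a list of 2 entries, a list of its own where there are three numbers: the shift along the tool's x, y, z as a fraction of full scale, then the turn, a rotation vector about the tool's x, y, z as a fraction of full scale. In form: [[[tx, ty, tz], [ax, ay, az]], ...]. A call has 1 to 8 rows; each row shifts and turns the commanded pose from where the row before left it, along the tool's axes as they then stand; what a row does not reach is not made up. Full scale, the value 1, is 0.03 m for a shift and 360 degrees for a turn. A row lasts 1/10 s, in which the tool goes at most 50 mm and 8.59 degrees, less where a joint would pass 70% of its speed; a pose out of reach is approached as far as the arm can. A call with a number of a shift or a turn outside -1 to 1 is refused whole. A call with a gripper value outside its range is refused whole. "claw" is the closure, from -1 (fully open) to 1 (shut), set as the call begins (left out, the last holds). The fingers move at their own pace and stop on an object; "force" is the grip in N (left out, the last holds). Time passes only in rows, so rows that do not move let the fingers close. It gives the time, the measured TCP pose, the force, the opening and the grip force at its end, in the units of the state.
- robot.state(): the state, without advancing time (a new reading comes with each control period).
- robot.get_image(name): name is "scene" or "side" or "wrist"; returns the picture (384x512x3 uint8, blue, green, red); there is no depth.
- robot.camera_info(name): a dict with "fx", "fy", "cx", "cy" (pixels), "R" (3x3) and "t" (3): a world point X has camera coordinates R X + t. Camera axes: x right, y down, z forward; pixel columns grow to the right and rows downward; lengths in m; the calibration is good to about 2 mm. A picture is of the moment at which its call begins: read the wrist's pose just before it. camera_info takes no time and is no camera call; for the wrist camera it gives the pose at the moment of the call.
- robot.close_job(): hands the job in; it is judged then, once.
Trained networks look in the newest picture that a camera, given by its name, has taken for a name from the list of things; names that differ only in an ending like _2 or _b are one class to them, and where a whole thing is asked for, a point or a joint stands for the part that bears it (a point fixed in the world has none). Each returns a list of dicts, best first, with "conf" (0 to 1); they miss things now and then, are a little off and sometimes report something else, mostly with a low value. They report only what shows in the picture. A call takes as long as a camera call. They do not tell look-alikes from the thing itself.
- robot.cut_out(camera, thing): "region" (384x512 bool, what is visible of it) and "rect" ([left, top, width, height] in pixels, round what is visible of it).
- robot.tip_of(camera, thing): "location" ([column, row] in pixels: a listed point, or the origin of a listed thing).
The state is a dict: "t": time; "joint_positions": joint angles; "joint_vel": joint speeds; "joint_efforts": joint torques, N m; "eef_pos": TCP position; "ee_rot": TCP orientation; "wrist_force": force on the tool from outside, world axes, zero at the start; "moment": the same for the moment, N m; "width": opening from 0.0 (shut) to 1.0 (fully open); "finger_force": force on a finger pad.
Only numpy, scipy, OpenCV 4.12 (cv2) and the standard library are available. Lean on these libraries where they do the work, as an engineer would, in place of code of your own. Each camera call takes 0.05 s, during which the arm holds its last target. There are 200 camera calls.

## Working session

There is one attempt and no reset: what is moved stays moved. The work goes in short steps, Python scripts to look and compute and a tool call to move; the robot and the scene stay as the last step left them, time stands still between calls to the robot, and variables do not carry over. Pictures are saved under pics/ and viewed, at most 17 in all, crops included, and the job is handed in when it is done.

Besides the shell and the picture viewer there is one more tool, called after ">>>" in YAML: its name, and indented under it one key for each argument. carry_out: Moves the arm, as the interface text tells. Its arguments: {"type":"object","properties":{"motion":{"type":"array","items":{"type":"array"}},"claw":{"type":"number"},"force":{"type":"number"}},"required":["motion"]}

```bash
ls; mkdir -p pics
python3 - <<'E'
from bench import robot
import cv2
print(robot.state())
for n in ("scene","side","wrist"):
    cv2.imwrite(f"pics/{n}0.png",robot.get_image(n)); c=robot.camera_info(n); print(n,c)
E
```

```text
pics
{'t': 0.0, 'joint_positions': array([-0.04150281,  0.41797726, -0.01031498,  1.61418706,  0.00474794,
        1.11068121, -0.05295634]), 'joint_vel': array([ 0.00056765, -0.00103429, -0.00078509, -0.00022074,  0.00085859,
       -0.00052638, -0.00039705]), 'joint_efforts': array([ 3.43503270e-04, -8.64444852e+01,  6.79280274e-01, -4.34903777e+01,
        1.92400004e-02,  7.37222959e-03,  1.31192037e-04]), 'eef_pos': array([ 6.24667895e-01, -1.32894425e-05,  2.44652745e-01]), 'ee_rot': array([ 7.07075878e-01,  7.07137415e-01, -4.78459716e-04, -3.86785570e-04]), 'wrist_force': array([0.27506122, 0.36779888, 0.2670793 ]), 'moment': array([-0.01286358,  0.00191702,  0.00421591]), 'finger_force': 0.0, 'width': 1.0014397540128954}
scene {'fx': 399.37234237251374, 'fy': 399.37234237251374, 'cx': 259.2021024967086, 'cy': 190.46552385849432, 'R': array([[-0.54177292,  0.84030959, -0.01902354],
       [ 0.46322661,  0.2796176 , -0.84097271],
       [-0.70135812, -0.46442845, -0.54074301]]), 't': array([ 0.23604315, -0.16185117,  1.49957886])}
side {'fx': 350.18150341502786, 'fy': 350.18150341502786, 'cx': 251.46818891809062, 'cy': 195.92854240891256, 'R': array([[ 0.93812905, -0.34566571,  0.02071465],
       [-0.22544284, -0.6550635 , -0.72115694],
       [ 0.26284864,  0.67186831, -0.69246196]]), 't': array([-0.44069122,  0.16368386,  0.72169447])}
wrist {'fx': 292.49300083290086, 'fy': 292.49300083290086, 'cx': 255.4721851138259, 'cy': 189.86843498080157, 'R': array([[ 9.99999824e-01,  4.76169492e-04, -3.52738578e-04],
       [ 5.58190354e-04, -9.56750566e-01,  2.90908994e-01],
       [-1.98960846e-04, -2.90909139e-01, -9.56750664e-01]]), 't': array([-0.62409067, -0.03929985,  0.3788122 ])}
```

View pics/scene0.png

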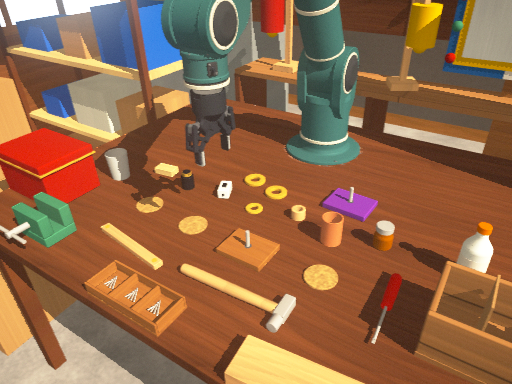

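View pics/side0.png

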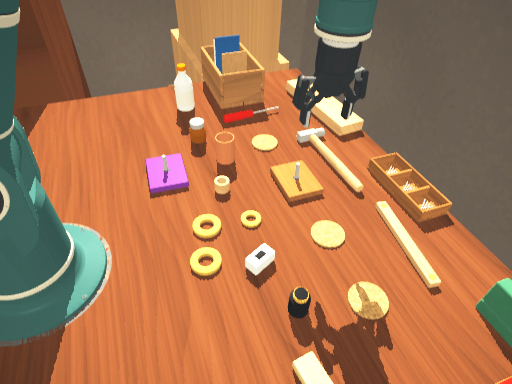

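View pics/wrist0.png

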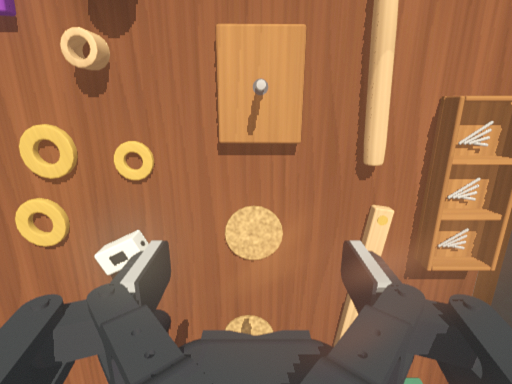

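The pictures show three rings: scene (255,180), (276,192) and (254,208). The last looks smallest, and sits at side (251,219) and wrist (134,160). The lamp base is the brown board at scene (248,248); the one at (350,203) is the purple look-alike. The pads are at scene (150,205), (193,225) and (320,277), and the jar is at (384,235).

```bash
cat > h.py <<'E'
import numpy as np, cv2
from bench import robot
def cam(n):
    c=robot.camera_info(n); K=np.array([[c["fx"],0,c["cx"]],[0,c["fy"],c["cy"]],[0,0,1]])
    return K,np.array(c["R"]),np.array(c["t"])
def on_plane(C,px,z):
    K,R,t=C; o=-R.T@t; d=R.T@np.linalg.inv(K)@np.array([px[0],px[1],1.]); return o+d*(z-o[2])/d[2]
def tri(C1,p1,C2,p2):
    P=[K@np.c_[R,t] for K,R,t in (C1,C2)]
    X=cv2.triangulatePoints(P[0],P[1],np.array(p1,float).reshape(2,1),np.array(p2,float).reshape(2,1)); return (X[:3]/X[3]).ravel()
Z=dict(seat=.018,pad_a_top=.006,washer_mid=.004,collar_mid=.015,shade_mid=.0375,holder_mid=.029,switch_mid=.015,jar_mid=.0325)
E
python3 - <<'E'
from h import *
np.set_printoptions(precision=3,suppress=True)
for n in Z:
    D={}
    for c in ("scene","side","wrist"):
        if n==list(Z)[0]: robot.get_image(c)
        D[c]=[(d["location"],d["conf"]) for d in robot.tip_of(c,n) if d["conf"]>.3]
        for p,cf in D[c]: print(n,c,np.round(p,0),round(cf,2),on_plane(cam(c),p,Z[n]))
    for p,_ in D["scene"]:
        for q,_ in D["side"]:
            X=tri(cam("scene"),p,cam("side"),q)
            if np.linalg.norm(X-on_plane(cam("scene"),p,Z[n]))<.03: print("   tri",X)
E
```

```text
seat scene [246. 244.] 0.95 [0.624 0.084 0.018]
seat scene [351. 201.] 0.75 [0.307 0.235 0.018]
seat side [167. 170.] 0.87 [0.311 0.231 0.018]
seat side [293. 177.] 0.76 [0.622 0.095 0.018]
seat wrist [264.  85.] 0.82 [0.634 0.091 0.018]
   tri [0.623 0.087 0.021]
   tri [0.31  0.234 0.018]
pad_a_top scene [149. 203.] 0.9 [ 0.612 -0.28   0.006]
pad_a_top side [364. 302.] 0.58 [ 0.602 -0.281  0.006]
pad_a_top wrist [247. 335.] 0.64 [ 0.612 -0.275  0.006]
   tri [ 0.607 -0.281  0.003]
washer_mid scene [273. 190.] 0.68 [ 0.354 -0.     0.004]
washer_mid scene [256. 184.] 0.65 [ 0.35  -0.066  0.004]
washer_mid scene [253. 205.] 0.53 [ 0.456 -0.008  0.004]
washer_mid scene [224. 189.] 0.47 [ 0.43  -0.138  0.004]
washer_mid side [206. 226.] 0.92 [0.362 0.013 0.004]
washer_mid side [253. 216.] 0.73 [0.476 0.008 0.004]
washer_mid side [203. 260.] 0.65 [ 0.33  -0.079  0.004]
washer_mid wrist [ 43. 226.] 0.86 [ 0.333 -0.091  0.004]
washer_mid wrist [136. 158.] 0.73 [0.471 0.003 0.004]
washer_mid wrist [ 47. 151.] 0.71 [0.359 0.012 0.004]
   tri [0.361 0.006 0.011]
   tri [ 0.334 -0.075 -0.006]

[... 299 characters left out ...]
0.48  0.25  0.037]
   tri [0.482 0.254 0.033]
holder_mid scene [186. 179.] 0.65 [ 0.476 -0.251  0.029]
holder_mid side [301. 302.] 0.78 [ 0.476 -0.251  0.029]
holder_mid wrist [153. 336.] 0.54 [ 0.476 -0.253  0.029]
   tri [ 0.476 -0.251  0.029]
switch_mid scene [223. 187.] 0.5 [ 0.433 -0.135  0.015]
switch_mid side [260. 257.] 0.83 [ 0.446 -0.12   0.015]
switch_mid wrist [122. 255.] 0.81 [ 0.441 -0.13   0.015]
   tri [ 0.443 -0.126  0.023]
jar_mid scene [387. 236.] 0.83 [0.429 0.378 0.032]
jar_mid scene [248. 244.] 0.55 [0.635 0.096 0.032]
jar_mid side [195. 127.] 0.87 [0.43  0.391 0.032]
jar_mid side [296. 178.] 0.41 [0.619 0.073 0.032]
   tri [0.43  0.38  0.036]
   tri [0.625 0.087 0.021]
```

Run:
```python
from h import *
np.set_printoptions(precision=3,suppress=True)
for n in ("pad_a_top","pad_b_top","washer_mid","switch_mid","shade_mid"):
    for c in ("scene","side","wrist"):
        C=cam(c)
        for d in robot.cut_out(c,n):
            m=d["region"].astype(np.uint8)
            if d["conf"]<.1 or m.sum()<60: continue
            ys,xs=np.nonzero(m)
            z=Z.get(n,.006)
            W=np.array([on_plane(C,p,z)[:2] for p in zip(xs[::3],ys[::3])])
            (cx,cy),(w,h),a=cv2.minAreaRect(W.astype(np.float32)*1000)
            print(n,c,round(d["conf"],2),"px",round(xs.mean()),round(ys.mean()),"world mm rect",round(cx),round(cy),"size",round(w),round(h),"ang",round(a),"edge" if xs.min()==0 or ys.max()>380 else "")
```

```text
pad_a_top scene 0.65 px 149 204 world mm rect 617 -276 size 83 75 ang 15 
pad_a_top side 0.95 px 368 300 world mm rect 612 -277 size 80 78 ang 16 
pad_a_top wrist 0.69 px 249 325 world mm rect 616 -253 size 34 69 ang 78 
pad_b_top scene 0.7 px 193 225 world mm rect 621 -96 size 84 74 ang 42 
pad_b_top scene 0.64 px 298 213 world mm rect 422 126 size 79 36 ang 25 
pad_b_top side 0.78 px 327 233 world mm rect 618 -102 size 77 78 ang 20 
pad_b_top wrist 0.72 px 253 232 world mm rect 622 -102 size 80 80 ang 22 
pad_b_top wrist 0.71 px 84 48 world mm rect 428 130 size 40 54 ang 70 
washer_mid scene 0.71 px 277 191 world mm rect 356 11 size 74 63 ang 31 
washer_mid scene 0.64 px 255 180 world mm rect 331 -82 size 75 63 ang 31 
washer_mid scene 0.61 px 254 208 world mm rect 464 4 size 52 41 ang 34 
washer_mid scene 0.55 px 331 229 world mm rect 434 232 size 155 59 ang 20 
washer_mid side 0.96 px 206 225 world mm rect 363 17 size 76 64 ang 73 
washer_mid side 0.57 px 206 260 world mm rect 336 -80 size 66 66 ang 41 
washer_mid side 0.49 px 250 218 world mm rect 468 4 size 52 44 ang 71 
washer_mid wrist 0.76 px 42 221 world mm rect 333 -85 size 73 65 ang 26 
washer_mid wrist 0.68 px 133 160 world mm rect 467 0 size 50 50 ang 89 
washer_mid wrist 0.66 px 47 150 world mm rect 361 13 size 67 71 ang 81 
switch_mid scene 0.71 px 225 189 world mm rect 439 -123 size 93 37 ang 22 
switch_mid side 0.81 px 260 258 world mm rect 445 -120 size 71 45 ang 23 
switch_mid wrist 0.56 px 120 251 world mm rect 440 -123 size 81 37 ang 38 
shade_mid scene 0.84 px 332 229 world mm rect 475 248 size 147 54 ang 20 
shade_mid side 0.67 px 224 147 world mm rect 482 257 size 151 56 ang 78 
shade_mid side 0.58 px 250 218 world mm rect 455 -24 size 47 42 ang 45
```

>>> carry_out:
  motion:
    - [[0,-0.88,0.5],[0,0,0]]
    - [[0,-0.88,0.5],[0,0,0]]
    - [[0,-0.88,0.5],[0,0,0]]
    - [[0,-0.88,0.5],[0,0,0]]
    - [[0,-0.88,0.5],[0,0,0]]
    - [[0,-0.87,0.5],[0,0,0]]
    - [[0,0,0],[0,0,0]]
    - [[0,0,0],[0,0,0]]
  claw: -0.4
  force: 40

```text
t: 3.05
eef_pos: [0.4671, 0.0, 0.1556]
ee_rot: [0.707, 0.707, 0.0, 0.0]
wrist_force: [0.2, -0.2, 0.4]
width: 0.698
finger_force: 0.0
```

```bash
cat >> h.py <<'E'
np.set_printoptions(precision=4,suppress=True)
def look(c,n,name=None,plane=None,mn=.2):
    C=cam(c); im=robot.get_image(c)
    if name: cv2.imwrite(f"pics/{name}.png",im)
    for d in robot.cut_out(c,n):
        m=d["region"].astype(np.uint8)
        if d["conf"]<mn or m.sum()<60: continue
        ys,xs=np.nonzero(m); z=Z[n] if plane is None else plane
        W=np.array([on_plane(C,p,z)[:2] for p in zip(xs,ys)])
        (cx,cy),(w,h),a=cv2.minAreaRect(W.astype(np.float32)*1000)
        print(n,c,round(d["conf"],2),"px",round(xs.mean()),round(ys.mean()),"rect",round(cx),round(cy),"size",round(w),round(h),"ang",round(a))
    for d in robot.tip_of(c,n):
        if d["conf"]>mn: print("  tip",np.round(d["location"]),round(d["conf"],2),on_plane(C,d["location"],z if plane else Z[n]))
def st():
    s=robot.state(); print("t",round(s["t"],2),"pos",s["eef_pos"],"rot",s["ee_rot"],"F",s["wrist_force"],"w",round(s["width"],3),"ff",s["finger_force"],"j",s["joint_positions"])
E
python3 - <<'E'
from h import *
st(); look("wrist","washer_mid","w1",plane=.006)
st()
for c,p in (("scene",(320,277)),("side",(264,142))): print(on_plane(cam(c),p,.006))
E
```

```text
t 3.05 pos [0.4671 0.     0.1556] rot [0.7071 0.7071 0.0001 0.0001] F [ 0.1727 -0.1809  0.3758] w 0.698 ff 0.0 j [-0.0439  0.256  -0.025   2.0789  0.0088  0.8064 -0.0742]
washer_mid wrist 0.93 px 128 252 rect 330 -82 size 73 61 ang 57
washer_mid wrist 0.63 px 147 165 rect 362 12 size 69 68 ang 6
  tip [134. 258.] 0.95 [ 0.3368 -0.0886  0.006 ]
  tip [148. 165.] 0.73 [0.3626 0.0135 0.006 ]
  tip [258. 176.] 0.62 [0.4694 0.0024 0.006 ]
  tip [395. 271.] 0.36 [ 0.6185 -0.1044  0.006 ]
t 3.2 pos [0.4679 0.     0.1557] rot [0.7071 0.7071 0.0004 0.0004] F [ 0.8194 -0.3565  0.2989] w 0.697 ff 0.0 j [-0.0439  0.2567 -0.0249  2.0775  0.0088  0.8064 -0.0742]
[0.6207 0.2874 0.006 ]
[0.6147 0.2831 0.006 ]
```

View pics/w1.png

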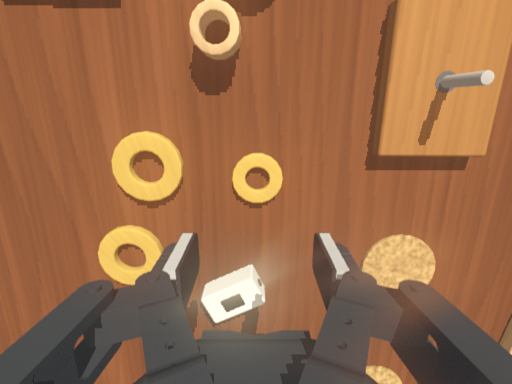

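The washer between the fingers at (257,178) is about 50 px across. The other rings measure about 70 px and 63 px, so this is the smallest. The switch box is at (233,295) and the post base at (445,80).

>>> carry_out:
  motion:
    - [[0,0,0.9],[0,0,0]]
    - [[0,0,0.9],[0,0,0]]
    - [[0,0,0.9],[0,0,0]]
    - [[0,0,0.9],[0,0,0]]
    - [[0,0,0.9],[0,0,0]]
    - [[0,0,0],[0,0,0]]
    - [[0,0,0],[0,0,0]]

```text
t: 3.9
eef_pos: [0.4673, -0.0, 0.0207]
ee_rot: [0.707, 0.707, -0.0, -0.0]
wrist_force: [1.2, 0.2, -0.3]
width: 0.698
finger_force: 0.0
```

>>> carry_out:
  motion:
    - [[0,0,0.07],[0,0,0]]
    - [[0,0,0.07],[0,0,0]]
    - [[0,0,0],[0,0,0]]

```text
t: 4.2
eef_pos: [0.4673, -0.0, 0.0166]
ee_rot: [0.707, 0.707, 0.0, 0.0]
wrist_force: [-0.5, 0.2, 0.1]
width: 0.7
finger_force: 0.0
```

>>> carry_out:
  motion:
    - [[0,0,0.07],[0,0,0]]
    - [[0,0,0.03],[0,0,0]]
    - [[0,0,0],[0,0,0]]

```text
t: 4.5
eef_pos: [0.4668, 0.0, 0.013]
ee_rot: [0.707, 0.707, -0.0, -0.0]
wrist_force: [-0.2, -0.6, 0.3]
width: 0.702
finger_force: 0.0
```

>>> carry_out:
  motion:
    - [[0,0,0.05],[0,0,0]]
    - [[0,0,0],[0,0,0]]

```text
t: 4.7
eef_pos: [0.4668, -0.0, 0.0114]
ee_rot: [0.707, 0.707, -0.0, -0.0]
wrist_force: [-0.8, -0.1, -0.1]
width: 0.699
finger_force: 0.0
```

>>> carry_out:
  motion:
    - [[0,0,0],[0,0,0]]
    - [[0,0,0],[0,0,0]]
    - [[0,0,0],[0,0,0]]
    - [[0,0,0],[0,0,0]]
    - [[0,0,0],[0,0,0]]
    - [[0,0,0],[0,0,0]]
  claw: 1
  force: 40

```text
t: 5.3
eef_pos: [0.467, 0.0, 0.0119]
ee_rot: [0.707, 0.707, 0.0, 0.0]
wrist_force: [-2.8, 0.7, 9.8]
width: 0.556
finger_force: 39.4
```

>>> carry_out:
  motion:
    - [[0,0,-0.5],[0,0,0]]
    - [[0,0,-0.9],[0,0,0]]
    - [[0,0,-0.9],[0,0,0]]
    - [[0,0,-0.9],[0,0,0]]
    - [[0,0,-0.9],[0,0,0]]
    - [[0,0,-0.3],[0,0,0]]
    - [[0,0,0],[0,0,0]]

```text
t: 6.0
eef_pos: [0.4674, 0.0, 0.1444]
ee_rot: [0.707, 0.707, 0.001, 0.001]
wrist_force: [0.3, 0.1, -1.7]
width: 0.553
finger_force: 42.6
```

Run:
```python
from h import *
im=robot.get_image("wrist"); cv2.imwrite("pics/w2.png",im); st()
look("wrist","seat",plane=.018); look("scene","seat",plane=.018); look("side","seat",plane=.018)
```

```text
t 6.05 pos [ 0.4668 -0.      0.1433] rot [0.7071 0.7071 0.0001 0.0001] F [-0.9115 -0.0999 -1.9982] w 0.553 ff 42.57678922265768 j [-0.0436  0.2754 -0.0255  2.0887  0.01    0.7774 -0.0752]
seat wrist 0.55 px 447 79 rect 625 86 size 107 121 ang 0
  tip [457.  82.] 0.72 [0.6311 0.0879 0.018 ]
seat scene 0.87 px 248 249 rect 634 95 size 142 117 ang 88
seat scene 0.82 px 350 203 rect 306 237 size 135 146 ang 86
  tip [350. 203.] 0.76 [0.3176 0.2357 0.018 ]
  tip [250. 242.] 0.75 [0.6136 0.0868 0.018 ]
  tip [251. 165.] 0.55 [ 0.2756 -0.1348  0.018 ]
seat side 0.77 px 296 180 rect 625 85 size 148 108 ang 90
seat side 0.63 px 166 172 rect 308 225 size 152 101 ang 87
  tip [167. 168.] 0.68 [0.3117 0.24   0.018 ]
  tip [296. 176.] 0.62 [0.6318 0.0941 0.018 ]
  tip [301. 301.] 0.52 [ 0.4802 -0.2433  0.018 ]
```

View pics/w2.png

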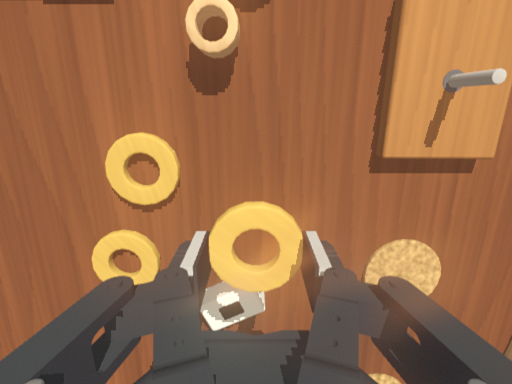

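Washer is held level at (255,247), and the grip and weight readings agree with that. Next I'll move towards the post and stop short to look.

>>> carry_out:
  motion:
    - [[0.14,0.75,0],[0,0,0]]
    - [[0.14,0.75,0],[0,0,0]]
    - [[0.14,0.75,0],[0,0,0]]
    - [[0.14,0.75,0],[0,0,0]]
    - [[0.14,0.75,0],[0,0,0]]
    - [[0.15,0.75,0],[0,0,0]]
    - [[0.15,0.77,0],[0,0,0]]
    - [[0,0,0],[0,0,0]]

```text
t: 7.3
eef_pos: [0.6269, 0.0307, 0.143]
ee_rot: [0.707, 0.707, 0.0, 0.0]
wrist_force: [-0.9, 0.0, -1.8]
width: 0.553
finger_force: 42.6
```

Run:
```python
from h import *
im=robot.get_image("wrist"); cv2.imwrite("pics/w3.png",im); st()
look("wrist","seat",plane=.018)
C=cam("wrist"); X=np.array([[.625,.088,.018],[.625,.088,.065]]); 
for x in X: p=C[0]@(C[1]@x+C[2]); print(p[:2]/p[2])
```

```text
t 7.35 pos [0.6255 0.0303 0.1429] rot [ 0.707   0.7072 -0.0002 -0.0002] F [ 0.4171 -0.6124 -1.1949] w 0.554 ff 42.55640605464578 j [-0.0811  0.5282 -0.022   1.6962  0.0139  0.9179 -0.1082]Traceback (most recent call last):
  File "<stdin>", line 3, in <module>
  File "h.py", line 24, in look
    if d["conf"]>mn: print("  tip",np.round(d["location"]),round(d["conf"],2),on_plane(C,d["location"],z if plane else Z[n]))
                                                                                                       ^
UnboundLocalError: cannot access local variable 'z' where it is not associated with a value
```

View pics/w3.png

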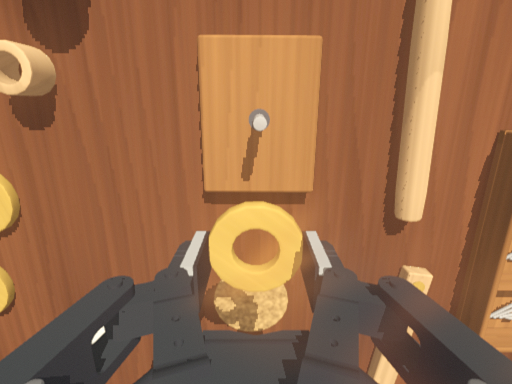

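The post's base shows at about (259,116) and its top at (260,123). The washer hangs at (255,246) and the middle pad is at (251,303).

```bash
sed -i 's/z if plane else Z\[n\]/Z[n] if plane is None else plane/' h.py
python3 - <<'E'
from h import *
C=cam("wrist")
print(on_plane(C,(260,123),.065),on_plane(C,(259,117),.018)); c=[on_plane(C,p,.018)[:2] for p in ((199,37),(321,37),(314,191),(205,191))]; print(np.mean(c,0)); print("washer",on_plane(C,(255,246),.143-.0119+.004))
E
```

```text
[0.6268 0.0881 0.065 ] [0.6267 0.0897 0.018 ]
[0.6273 0.0875]
washer [0.6235 0.0305 0.1351]
```

>>> carry_out:
  motion:
    - [[0.65,0.03,0],[0,0,0]]
    - [[0.65,0.03,0],[0,0,0]]
    - [[0.62,0,0],[0,0,0]]
    - [[0,0,0.3],[0,0,0]]
    - [[0,0,0.3],[0,0,0]]
    - [[0,0,0],[0,0,0]]
    - [[0,0,0],[0,0,0]]

```text
t: 8.2
eef_pos: [0.6266, 0.0866, 0.1253]
ee_rot: [0.708, 0.707, -0.0, -0.0]
wrist_force: [0.6, 0.7, -1.8]
width: 0.551
finger_force: 42.5
```

>>> carry_out:
  motion:
    - [[0,0,0.7],[0,0,0]]
    - [[0,0,0.7],[0,0,0]]
    - [[0,0,0.7],[0,0,0]]
    - [[0,0,0.7],[0,0,0]]
    - [[0,0,0.2],[0,0,0]]
    - [[0,0,0],[0,0,0]]
    - [[0,0,0],[0,0,0]]

```text
t: 8.9
eef_pos: [0.6274, 0.0875, 0.0366]
ee_rot: [0.707, 0.707, 0.0, 0.0]
wrist_force: [0.5, 1.4, -0.7]
width: 0.557
finger_force: 42.5
```

>>> carry_out:
  motion:
    - [[0,0,0.08],[0,0,0]]
    - [[0,0,0.07],[0,0,0]]
    - [[0,0,0],[0,0,0]]
    - [[0,0,0],[0,0,0]]

```text
t: 9.3
eef_pos: [0.6268, 0.0876, 0.0312]
ee_rot: [0.707, 0.707, 0.0, 0.0]
wrist_force: [0.6, -0.1, -1.4]
width: 0.555
finger_force: 42.5
```

>>> carry_out:
  motion:
    - [[0,0,0],[0,0,0]]
    - [[0,0,0],[0,0,0]]
    - [[0,0,0],[0,0,0]]
    - [[0,0,0],[0,0,0]]
  claw: -0.4

```text
t: 9.7
eef_pos: [0.6268, 0.0876, 0.0311]
ee_rot: [0.707, 0.707, 0.0, 0.0]
wrist_force: [0.1, 0.4, -0.8]
width: 0.704
finger_force: 0.0
```

>>> carry_out:
  motion:
    - [[0,0,-0.5],[0,0,0]]
    - [[0,0,-0.9],[0,0,0]]
    - [[0,0,-0.9],[0,0,0]]
    - [[0,0,-0.9],[0,0,0]]
    - [[0,0,-0.9],[0,0,0]]
    - [[0,0,0],[0,0,0]]

```text
t: 10.3
eef_pos: [0.6286, 0.0879, 0.1591]
ee_rot: [0.707, 0.707, 0.003, 0.002]
wrist_force: [0.5, -0.2, 0.3]
width: 0.699
finger_force: 0.0
```

Run:
```python
from h import *
st();look("wrist","washer_mid","w4",plane=.026)
```

```text
t 10.3 pos [0.6286 0.0879 0.1591] rot [0.7071 0.7071 0.0025 0.0018] F [ 0.5024 -0.2314  0.3346] w 0.699 ff 0.0 j [-0.1642  0.5195 -0.0314  1.6679  0.0194  0.9483 -0.2027]
washer_mid wrist 0.92 px 14 320 rect 371 -71 size 70 34 ang 76
washer_mid wrist 0.85 px 253 181 rect 627 89 size 49 47 ang 90
washer_mid wrist 0.82 px 19 248 rect 395 19 size 66 38 ang 76
  tip [256. 180.] 0.94 [0.6292 0.0906 0.026 ]
  tip [  5. 248.] 0.67 [0.3811 0.0216 0.026 ]
  tip [  4. 323.] 0.66 [ 0.3578 -0.0687  0.026 ]
```

>>> carry_out:
  motion:
    - [[0.2,-0.9,0],[0,0,0]]
    - [[0.2,-0.9,0],[0,0,0]]
    - [[0.2,-0.9,0],[0,0,0]]
    - [[0.2,-0.9,0],[0,0,0]]
    - [[0.2,-0.9,0],[0,0,0]]
    - [[0.2,-0.9,0],[0,0,0]]
    - [[0.2,-0.9,0],[0,0,0]]
    - [[0,-0.1,0],[0,0,0]]

```text
t: 11.25
eef_pos: [0.4317, 0.1301, 0.1534]
ee_rot: [0.706, 0.708, -0.001, -0.001]
wrist_force: [0.5, 0.5, 0.3]
width: 0.7
finger_force: 0.0
```

Run:
```python
from h import *
st();look("wrist","collar_mid","w5")
a=cv2.imread("pics/w4.png")[100:384,100:420];b=cv2.imread("pics/w5.png")[60:344,100:420]; cv2.imwrite("pics/w45.png",np.hstack([a,b]))
```

```text
t 11.25 pos [0.4317 0.1301 0.1534] rot [ 0.7064  0.7078 -0.0011 -0.0007] F [0.5433 0.4534 0.3069] w 0.7 ff 0.0 j [-0.2906  0.2354 -0.0786  2.1135  0.0252  0.7961 -0.3828]
collar_mid wrist 0.77 px 259 185 rect 434 127 size 40 45 ang 0
  tip [258. 183.] 0.62 [0.433  0.1288 0.015 ]
```

View pics/w45.png

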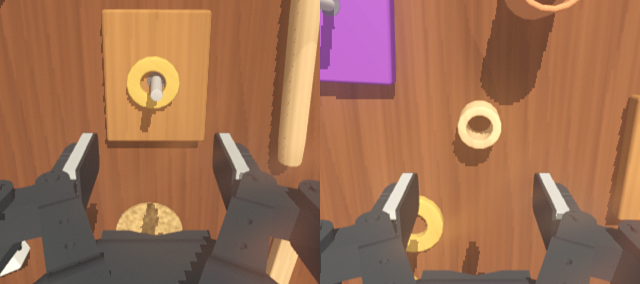

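Left half of the picture: the washer is round the post, flat on the board at (153,82). Right half: the collar is centred between the fingers at (480,124), world (.434,.129).

>>> carry_out:
  motion:
    - [[-0.03,0.03,0.9],[0,0,0]]
    - [[0,0,0.9],[0,0,0]]
    - [[0,0,0.9],[0,0,0]]
    - [[0,0,0.9],[0,0,0]]
    - [[0,0,0.7],[0,0,0]]
    - [[0,0,0.2],[0,0,0]]
    - [[0,0,0],[0,0,0]]

```text
t: 12.1
eef_pos: [0.4357, 0.1284, 0.0184]
ee_rot: [0.707, 0.707, -0.001, -0.0]
wrist_force: [0.4, 0.3, 1.3]
width: 0.698
finger_force: 0.0
```

>>> carry_out:
  motion:
    - [[0,0,0],[0,0,0]]
    - [[0,0,0],[0,0,0]]
    - [[0,0,0],[0,0,0]]
    - [[0,0,0],[0,0,0]]
    - [[0,0,0],[0,0,0]]
    - [[0,0,0],[0,0,0]]
  claw: 1
  force: 35

```text
t: 12.7
eef_pos: [0.4364, 0.1288, 0.0201]
ee_rot: [0.707, 0.707, 0.001, 0.0]
wrist_force: [-1.4, -2.2, 9.7]
width: 0.462
finger_force: 35.5
```

>>> carry_out:
  motion:
    - [[0,0,-0.5],[0,0,0]]
    - [[0,0,-0.9],[0,0,0]]
    - [[0,0,-0.9],[0,0,0]]
    - [[0,0,-0.9],[0,0,0]]
    - [[0,0,-0.9],[0,0,0]]
    - [[0,0,0],[0,0,0]]

```text
t: 13.3
eef_pos: [0.4374, 0.1293, 0.1457]
ee_rot: [0.707, 0.707, 0.003, 0.001]
wrist_force: [0.3, 0.1, 0.3]
width: 0.46
finger_force: 35.5
```

>>> carry_out:
  motion:
    - [[-0.2,0.9,0],[0,0,0]]
    - [[-0.2,0.9,0],[0,0,0]]
    - [[-0.2,0.9,0],[0,0,0]]
    - [[-0.2,0.9,0],[0,0,0]]
    - [[-0.2,0.9,0],[0,0,0]]
    - [[-0.2,0.9,0],[0,0,0]]
    - [[-0.2,0.9,0],[0,0,0]]
    - [[0,0.1,0],[0,0,0]]

```text
t: 14.1
eef_pos: [0.6298, 0.0853, 0.1416]
ee_rot: [0.708, 0.706, 0.0, 0.0]
wrist_force: [-1.5, 0.2, -0.5]
width: 0.456
finger_force: 35.5
```

Run:
```python
from h import *
st();look("wrist","collar_mid","w6",plane=.14)
```

```text
t 14.1 pos [0.6298 0.0853 0.1416] rot [0.7078 0.7065 0.0001 0.0005] F [-1.5258  0.2085 -0.5125] w 0.456 ff 35.52221070975065 j [-0.1607  0.5442 -0.0307  1.6727  0.0209  0.9244 -0.2014]
collar_mid wrist 0.66 px 255 255 rect 629 84 size 42 54 ang 2
collar_mid wrist 0.22 px 249 322 rect 626 44 size 15 34 ang 80
  tip [256. 248.] 0.95 [0.6294 0.0884 0.14  ]
```

View pics/w6.png

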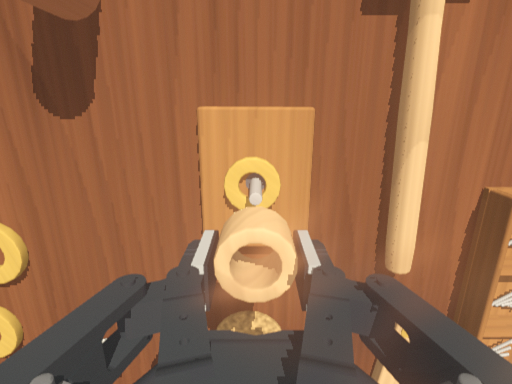

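The collar is held upright with its top ring at about (256,271), and the washer is seated round the post at (253,185).

Run:
```python
from h import *
st(); C=cam("wrist"); print(on_plane(C,(256,271),.1525), on_plane(C,(256,199),.065), on_plane(C,(252,185),.026))
```

```text
t 14.25 pos [0.6271 0.0869 0.1416] rot [ 0.7071  0.7072 -0.0003 -0.0003] F [-0.3583  0.3118 -0.5461] w 0.457 ff 35.52218372002244 j [-0.1623  0.5409 -0.0323  1.6782  0.0206  0.9237 -0.2023]
[0.6267 0.0849 0.1525] [0.6269 0.0902 0.065 ] [0.6234 0.0899 0.026 ]
```

>>> carry_out:
  motion:
    - [[0.07,0,0.5],[0,0,0]]
    - [[0,0,0.5],[0,0,0]]
    - [[0,0,0.6],[0,0,0]]
    - [[0,0,0.6],[0,0,0]]
    - [[0,0,0.6],[0,0,0]]
    - [[0,0,0.28],[0,0,0]]
    - [[0,0,0],[0,0,0]]
    - [[0,0,0],[0,0,0]]

```text
t: 15.05
eef_pos: [0.6276, 0.0889, 0.0498]
ee_rot: [0.707, 0.707, -0.0, -0.0]
wrist_force: [-0.2, 0.3, 0.9]
width: 0.458
finger_force: 35.5
```

>>> carry_out:
  motion:
    - [[0,0,0.06],[0,0,0]]
    - [[0,0,0.03],[0,0,0]]
    - [[0,0,0],[0,0,0]]
    - [[0,0,0],[0,0,0]]

```text
t: 15.45
eef_pos: [0.6277, 0.0888, 0.0472]
ee_rot: [0.707, 0.707, 0.0, 0.0]
wrist_force: [-0.4, -0.6, -0.5]
width: 0.456
finger_force: 35.5
```

>>> carry_out:
  motion:
    - [[0,0,0],[0,0,0]]
    - [[0,0,0],[0,0,0]]
    - [[0,0,0],[0,0,0]]
    - [[0,0,0],[0,0,0]]
  claw: -0.4

```text
t: 15.85
eef_pos: [0.6277, 0.0889, 0.047]
ee_rot: [0.707, 0.707, -0.0, -0.0]
wrist_force: [0.4, -0.1, -0.7]
width: 0.705
finger_force: 0.0
```

>>> carry_out:
  motion:
    - [[0,0,-0.5],[0,0,0]]
    - [[0,0,-0.9],[0,0,0]]
    - [[0,0,-0.9],[0,0,0]]
    - [[0,0,-0.9],[0,0,0]]
    - [[0,0,-0.9],[0,0,0]]
    - [[0,0,0],[0,0,0]]
    - [[0,0,0],[0,0,0]]

```text
t: 16.55
eef_pos: [0.6279, 0.0888, 0.1712]
ee_rot: [0.707, 0.707, 0.001, 0.0]
wrist_force: [0.1, -0.1, -0.2]
width: 0.7
finger_force: 0.0
```

Run:
```python
from h import *
st();look("wrist","collar_mid","w7",plane=.056)
```

```text
t 16.55 pos [0.6279 0.0888 0.1712] rot [0.7071 0.7071 0.0006 0.0005] F [ 0.0641 -0.1117 -0.1971] w 0.7 ff 0.0 j [-0.1651  0.5071 -0.0325  1.6568  0.0191  0.9765 -0.2041]
collar_mid wrist 0.8 px 255 186 rect 627 91 size 45 38 ang 90
  tip [258. 181.] 0.82 [0.6297 0.0957 0.056 ]
```

>>> carry_out:
  motion:
    - [[0.78,-0.69,0],[0,0,0]]
    - [[0.78,-0.69,0],[0,0,0]]
    - [[0.78,-0.69,0],[0,0,0]]
    - [[0.78,-0.69,0],[0,0,0]]
    - [[0.78,-0.69,0],[0,0,0]]
    - [[0.78,-0.69,0],[0,0,0]]
    - [[0.78,-0.69,0],[0,0,0]]
    - [[0,0,0],[0,0,0]]
  claw: -0.8

```text
t: 17.5
eef_pos: [0.4798, 0.2559, 0.1694]
ee_rot: [0.705, 0.709, -0.001, -0.001]
wrist_force: [0.6, 0.2, -0.3]
width: 0.902
finger_force: 0.0
```

Run:
```python
from h import *
st();look("wrist","shade_mid","w8",plane=.075);look("wrist","jar_mid")
a=cv2.imread("pics/w7.png")[100:384,100:420];b=cv2.imread("pics/w8.png")[60:344,60:460]; cv2.imwrite("pics/w78.png",np.hstack([a,b]))
```

```text
t 17.5 pos [0.4798 0.2559 0.1694] rot [ 0.7052  0.709  -0.0006 -0.0009] F [ 0.6044  0.1952 -0.2629] w 0.902 ff 0.0 j [-0.4622  0.3646 -0.1017  1.8848  0.0445  0.8959 -0.5798]
  tip [259. 189.] 0.67 [0.4819 0.2614 0.075 ]
jar_mid wrist 0.67 px 189 41 rect 428 370 size 48 62 ang 47
  tip [194.  46.] 0.78 [0.4315 0.3684 0.0325]
```

View pics/w78.png

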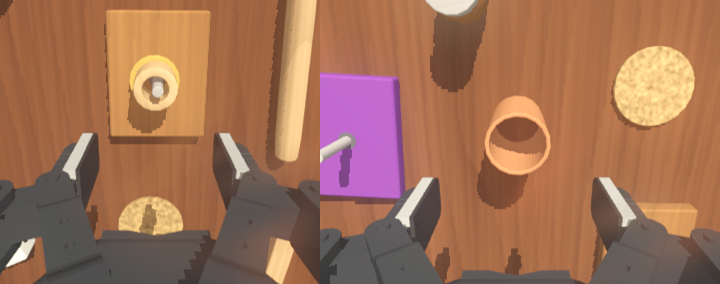

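Left half: the collar sits on the washer round the post. Right half: the shade's top ring is at full-image (257,200), the left pad at (394,146), and the jar is well clear.

Run:
```python
from h import *
st(); C=cam("wrist"); print(on_plane(C,(257,200),.075), on_plane(C,(394,146),.006))
```

```text
t 17.8 pos [0.4833 0.2517 0.1697] rot [ 0.7076  0.7066 -0.0003  0.    ] F [ 0.6006 -0.7507  0.1326] w 0.903 ff 0.0 j [-0.4567  0.3654 -0.0975  1.8827  0.0449  0.8961 -0.5773]
[0.484  0.2481 0.075 ] [0.6213 0.2813 0.006 ]
```

>>> carry_out:
  motion:
    - [[0,0,0.9],[0,0,0]]
    - [[0,0,0.9],[0,0,0]]
    - [[0,0,0.9],[0,0,0]]
    - [[0,0,0.9],[0,0,0]]
    - [[0,0,0.5],[0,0,0]]
    - [[0,0,0],[0,0,0]]

```text
t: 18.4
eef_pos: [0.4821, 0.2517, 0.0453]
ee_rot: [0.707, 0.707, -0.002, -0.0]
wrist_force: [-1.1, 0.0, -0.4]
width: 0.899
finger_force: 0.0
```

>>> carry_out:
  motion:
    - [[0,0,0],[0,0,0]]
    - [[0,0,0],[0,0,0]]
    - [[0,0,0],[0,0,0]]
    - [[0,0,0],[0,0,0]]
    - [[0,0,0],[0,0,0]]
    - [[0,0,0],[0,0,0]]
    - [[0,0,0],[0,0,0]]
  claw: 1
  force: 45

```text
t: 19.1
eef_pos: [0.4835, 0.2529, 0.0484]
ee_rot: [0.707, 0.707, 0.001, 0.0]
wrist_force: [-2.0, -1.0, 8.3]
width: 0.618
finger_force: 47.7
```

>>> carry_out:
  motion:
    - [[0,0,-0.5],[0,0,0]]
    - [[0,0,-0.9],[0,0,0]]
    - [[0,0,-0.9],[0,0,0]]
    - [[0,0,-0.9],[0,0,0]]
    - [[0,0,-0.9],[0,0,0]]
    - [[0,0,0],[0,0,0]]

```text
t: 19.7
eef_pos: [0.4843, 0.2535, 0.1749]
ee_rot: [0.707, 0.707, 0.003, 0.001]
wrist_force: [0.4, 0.1, -2.0]
width: 0.619
finger_force: 47.7
```

>>> carry_out:
  motion:
    - [[-0.9,0.35,0],[0,0,0]]
    - [[-0.9,0.35,0],[0,0,0]]
    - [[-0.9,0.35,0],[0,0,0]]
    - [[-0.9,0.35,0],[0,0,0]]
    - [[-0.9,0.35,0],[0,0,0]]
    - [[-0.9,0.35,0],[0,0,0]]
    - [[-0.9,0.35,0],[0,0,0]]
    - [[-0.9,0.35,0],[0,0,0]]

```text
t: 20.5
eef_pos: [0.567, 0.0355, 0.1706]
ee_rot: [0.707, 0.707, 0.0, 0.0]
wrist_force: [0.2, 0.5, -0.4]
width: 0.621
finger_force: 47.6
```

>>> carry_out:
  motion:
    - [[-0.9,0.35,0],[0,0,0]]
    - [[-0.9,0.35,0],[0,0,0]]
    - [[-0.9,0.35,0],[0,0,0]]
    - [[-0.9,0.35,0],[0,0,0]]
    - [[-0.93,0.35,0],[0,0,0]]
    - [[0,0,0],[0,0,0]]
    - [[0,0,0],[0,0,0]]

```text
t: 21.2
eef_pos: [0.619, -0.0997, 0.1702]
ee_rot: [0.707, 0.707, -0.0, -0.0]
wrist_force: [0.9, 0.6, -1.1]
width: 0.62
finger_force: 47.6
```

Run:
```python
from h import *
st();look("wrist","shade_mid","w9",plane=.14);look("wrist","pad_a_top",plane=.006)
```

```text
t 21.2 pos [ 0.619  -0.0997  0.1702] rot [ 0.7075  0.7067 -0.     -0.0001] F [ 0.9032  0.5679 -1.081 ] w 0.62 ff 47.59428469464183 j [ 0.0894  0.4968  0.0285  1.6771 -0.0166  0.9681  0.1228]
shade_mid wrist 0.86 px 255 267 rect 616 -124 size 82 103 ang 8
  tip [260. 252.] 0.77 [ 0.6209 -0.1147  0.14  ]
```

View pics/w9.png

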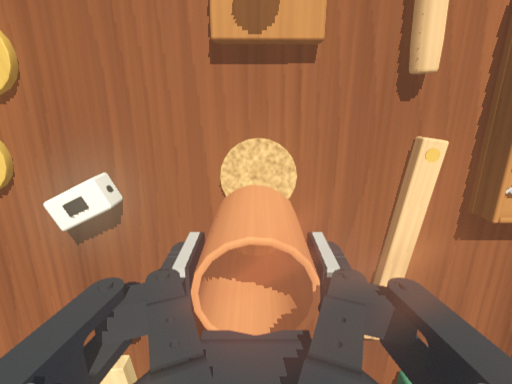

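The shade is held upright with its top ring centred at about (255,288). The middle pad's visible part spans columns 220–297 with its top at row 139, so its centre is about (258,178). The switch box is at (83,201).

Run:
```python
from h import *
st(); C=cam("wrist"); print("shade",on_plane(C,(255,288),.197)); 
for p in ((220,176),(297,176),(258,139)): print(on_plane(C,p,.006))
q=np.array([on_plane(C,p,.030)[:2] for p in ((44,203),(106,174),(122,198),(68,229))]); print(q, q.mean(0)); e=q[1]-q[0]; f=q[2]-q[3]; print(np.degrees(np.arctan2(*e[::-1])),np.degrees(np.arctan2(*f[::-1])),np.linalg.norm(e))
```

```text
t 21.5 pos [ 0.6192 -0.0985  0.1702] rot [ 0.7067  0.7075  0.0001 -0.    ] F [ 0.6549 -0.4208 -1.1715] w 0.624 ff 47.59512243792415 j [ 0.0877  0.4968  0.0282  1.6773 -0.0165  0.9677  0.1229]
shade [ 0.6184 -0.0982  0.197 ]
[ 0.5821 -0.0997  0.006 ]
[ 0.6616 -0.0996  0.006 ]
[ 0.6212 -0.0618  0.006 ]
[[ 0.4128 -0.121 ]
 [ 0.4774 -0.0919]
 [ 0.4894 -0.1158]
 [ 0.4311 -0.1486]] [ 0.4527 -0.1193]
24.260211753975153 29.340095345242105 0.07089897136334238
```

>>> carry_out:
  motion:
    - [[-0.1,0.1,0.6],[0,0,0]]
    - [[0,0,0.8],[0,0,0]]
    - [[0,0,0.8],[0,0,0]]
    - [[0,0,0.8],[0,0,0]]
    - [[0,0,0.6],[0,0,0]]
    - [[0,0,0.15],[0,0,0]]
    - [[0,0,0],[0,0,0]]
    - [[0,0,0],[0,0,0]]

```text
t: 22.3
eef_pos: [0.6228, -0.1022, 0.0585]
ee_rot: [0.707, 0.707, 0.0, 0.0]
wrist_force: [0.1, 0.1, -0.1]
width: 0.622
finger_force: 47.6
```

>>> carry_out:
  motion:
    - [[0,0,0.05],[0,0,0]]
    - [[0,0,0],[0,0,0]]

```text
t: 22.5
eef_pos: [0.6226, -0.1023, 0.0566]
ee_rot: [0.707, 0.707, 0.0, 0.0]
wrist_force: [-0.4, -0.3, -0.5]
width: 0.624
finger_force: 47.6
```

>>> carry_out:
  motion:
    - [[0,0,0.05],[0,0,0]]
    - [[0,0,0],[0,0,0]]
    - [[0,0,0],[0,0,0]]

```text
t: 22.8
eef_pos: [0.6223, -0.1023, 0.0545]
ee_rot: [0.707, 0.707, -0.0, 0.0]
wrist_force: [0.1, 0.0, -1.4]
width: 0.626
finger_force: 47.6
```

>>> carry_out:
  motion:
    - [[0,0,0],[0,0,0]]
    - [[0,0,0],[0,0,0]]
    - [[0,0,0],[0,0,0]]
    - [[0,0,0],[0,0,0]]
    - [[0,0,0],[0,0,0]]
  claw: -0.7

```text
t: 23.3
eef_pos: [0.6223, -0.1023, 0.0545]
ee_rot: [0.707, 0.707, -0.0, 0.0]
wrist_force: [0.5, -0.0, 0.9]
width: 0.848
finger_force: 0.0
```

>>> carry_out:
  motion:
    - [[0,0,-0.5],[0,0,0]]
    - [[0,0,-0.9],[0,0,0]]
    - [[0,0,-0.9],[0,0,0]]
    - [[0,0,-0.9],[0,0,0]]
    - [[0,0,-0.9],[0,0,0]]
    - [[0,0,0],[0,0,0]]
    - [[0,0,0],[0,0,0]]

```text
t: 24.0
eef_pos: [0.6225, -0.1023, 0.1787]
ee_rot: [0.707, 0.707, 0.0, 0.001]
wrist_force: [-0.1, 0.3, 0.3]
width: 0.847
finger_force: 0.0
```

Run:
```python
from h import *
st();look("wrist","shade_mid","w10",plane=.081)
```

```text
t 24.0 pos [ 0.6225 -0.1023  0.1787] rot [0.7071 0.7071 0.0005 0.0006] F [-0.1324  0.2725  0.2711] w 0.847 ff 0.0 j [ 0.0919  0.4928  0.03    1.6617 -0.017   0.9857  0.1277]
shade_mid wrist 0.55 px 255 193 rect 620 -101 size 53 64 ang 18
  tip [256. 186.] 0.97 [ 0.6227 -0.0949  0.081 ]
```

>>> carry_out:
  motion:
    - [[-0.83,-0.815,0],[0,0,0]]
    - [[-0.83,-0.815,0],[0,0,0]]
    - [[-0.83,-0.815,0],[0,0,0]]
    - [[-0.83,-0.815,0],[0,0,0]]
    - [[-0.83,-0.815,0],[0,0,0]]
    - [[-0.83,-0.815,0],[0,0,0]]
    - [[0,0,0],[0,0,0]]
    - [[0,0,0],[0,0,0]]

```text
t: 24.95
eef_pos: [0.4752, -0.2519, 0.1771]
ee_rot: [0.708, 0.707, -0.0, -0.0]
wrist_force: [0.5, 0.0, -0.1]
width: 0.851
finger_force: 0.0
```

Run:
```python
from h import *
st();look("wrist","holder_mid","w11",plane=.058);look("wrist","switch_mid");look("wrist","pad_a_top",plane=.006)
a=cv2.imread("pics/w10.png")[100:384,100:420];b=cv2.imread("pics/w11.png")[0:284,60:480]; cv2.imwrite("pics/w1011.png",np.hstack([a,b]))
```

```text
t 24.95 pos [ 0.4752 -0.2519  0.1771] rot [ 0.7076  0.7066 -0.0001 -0.0004] F [ 0.5412  0.0232 -0.1146] w 0.851 ff 0.0 j [ 0.3608  0.3421  0.084   1.8989 -0.0358  0.9028  0.4608]
holder_mid wrist 0.81 px 255 176 rect 474 -242 size 42 36 ang 90
  tip [256. 175.] 0.7 [ 0.4755 -0.2406  0.058 ]
switch_mid wrist 0.72 px 220 37 rect 443 -124 size 63 39 ang 26
  tip [219.  40.] 0.64 [ 0.443  -0.1254  0.015 ]
pad_a_top wrist 0.8 px 382 197 rect 612 -279 size 78 80 ang 63
  tip [382. 200.] 0.65 [ 0.6121 -0.28    0.006 ]
```

View pics/w1011.png

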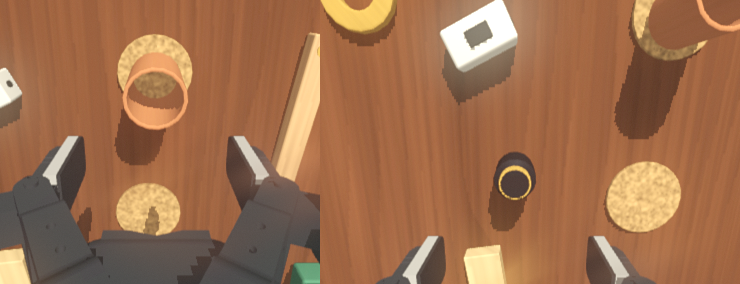

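Left half: the shade stands on the middle pad. Right half: the holder stands neck up at full-image (255,182), midway between the fingers. The right pad is at (384,197) and the switch box at (219,37).

>>> carry_out:
  motion:
    - [[0.06,0,0.9],[0,0,0]]
    - [[0,0,0.9],[0,0,0]]
    - [[0,0,0.9],[0,0,0]]
    - [[0,0,0.9],[0,0,0]]
    - [[0,0,0.9],[0,0,0]]
    - [[0,0,0.6],[0,0,0]]
    - [[0,0,0],[0,0,0]]

```text
t: 26.1
eef_pos: [0.4744, -0.2492, 0.0224]
ee_rot: [0.707, 0.707, -0.001, -0.002]
wrist_force: [-0.2, 0.6, 0.6]
width: 0.847
finger_force: 0.0
```

>>> carry_out:
  motion:
    - [[0,0,0],[0,0,0]]
    - [[0,0,0],[0,0,0]]
    - [[0,0,0],[0,0,0]]
    - [[0,0,0],[0,0,0]]
    - [[0,0,0],[0,0,0]]
    - [[0,0,0],[0,0,0]]
    - [[0,0,0],[0,0,0]]
  claw: 1
  force: 45

```text
t: 26.8
eef_pos: [0.4762, -0.2502, 0.0259]
ee_rot: [0.707, 0.707, 0.0, 0.001]
wrist_force: [-2.1, 1.0, 7.5]
width: 0.455
finger_force: 44.5
```

>>> carry_out:
  motion:
    - [[0,0,-0.5],[0,0,0]]
    - [[0,0,-0.9],[0,0,0]]
    - [[0,0,-0.9],[0,0,0]]
    - [[0,0,-0.9],[0,0,0]]
    - [[0,0,-0.9],[0,0,0]]
    - [[0,0,-0.9],[0,0,0]]
    - [[0,0,0],[0,0,0]]
    - [[0,0,0],[0,0,0]]

```text
t: 27.6
eef_pos: [0.4757, -0.2499, 0.1759]
ee_rot: [0.707, 0.707, 0.0, 0.001]
wrist_force: [0.1, -0.3, -1.8]
width: 0.455
finger_force: 45.7
```

>>> carry_out:
  motion:
    - [[0.9,0.24,0],[0,0,0]]
    - [[0.9,0.24,0],[0,0,0]]
    - [[0.9,0.24,0],[0,0,0]]
    - [[0.9,0.24,0],[0,0,0]]
    - [[0.9,0.24,0],[0,0,0]]
    - [[0.9,0.24,0],[0,0,0]]
    - [[0.9,0.24,0],[0,0,0]]
    - [[0.9,0.24,0],[0,0,0]]

```text
t: 28.4
eef_pos: [0.5328, -0.0328, 0.1739]
ee_rot: [0.707, 0.707, -0.001, -0.0]
wrist_force: [1.2, 0.4, -0.9]
width: 0.452
finger_force: 45.6
```

>>> carry_out:
  motion:
    - [[0.9,0.24,0],[0,0,0]]
    - [[0.9,0.24,0],[0,0,0]]
    - [[0.9,0.24,0],[0,0,0]]
    - [[0.9,0.24,0],[0,0,0]]
    - [[0.9,0.24,0],[0,0,0]]
    - [[0.9,0.24,0],[0,0,0]]
    - [[0.9,0.24,0],[0,0,0]]
    - [[0.9,0.24,0],[0,0,0]]

```text
t: 29.2
eef_pos: [0.5904, 0.183, 0.1737]
ee_rot: [0.707, 0.707, -0.001, -0.0]
wrist_force: [-0.0, -0.7, -1.1]
width: 0.455
finger_force: 45.6
```

>>> carry_out:
  motion:
    - [[0.9,0.24,0],[0,0,0]]
    - [[0.9,0.24,0],[0,0,0]]
    - [[0.9,0.24,0],[0,0,0]]
    - [[0.6,0.24,0],[0,0,0]]
    - [[0,0,0],[0,0,0]]
    - [[0,0,0],[0,0,0]]

```text
t: 29.8
eef_pos: [0.6191, 0.2807, 0.1735]
ee_rot: [0.707, 0.707, -0.001, -0.0]
wrist_force: [0.4, -0.7, -1.1]
width: 0.455
finger_force: 45.6
```

Run:
```python
from h import *
st();look("wrist","holder_mid","w12",plane=.18);look("wrist","pad_a_top",plane=.006)
```

```text
t 29.8 pos [0.6191 0.2807 0.1735] rot [ 0.707   0.7072 -0.0009 -0.0002] F [ 0.3888 -0.7205 -1.1365] w 0.455 ff 45.6345629694988 j [-0.4126  0.5845 -0.0847  1.5237  0.0544  1.0377 -0.5108]
holder_mid wrist 0.81 px 256 261 rect 618 280 size 42 65 ang 0
holder_mid wrist 0.2 px 39 82 rect 534 360 size 21 34 ang 84
  tip [256. 260.] 0.83 [0.6185 0.2821 0.18  ]
```

View pics/w12.png

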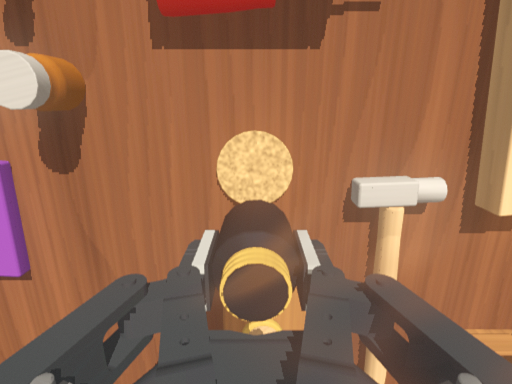

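The holder is held upright, neck at (256,288). The left pad's disc is visible with its centre at about (255,169), and the hammer is clear at (400,190).

Run:
```python
from h import *
st(); C=cam("wrist"); print("holder",on_plane(C,(256,288),.1735-.0255+.058)); 
for p in ((217,168),(293,168),(255,131),(400,215)): print(on_plane(C,p,.006))
```

```text
t 30.1 pos [0.6196 0.2804 0.1745] rot [ 0.7074  0.7068 -0.0001  0.0001] F [ 0.0083 -0.1995 -0.7069] w 0.449 ff 45.63499610783765 j [-0.4118  0.5832 -0.0848  1.5232  0.0544  1.0376 -0.511 ]
holder [0.6192 0.2839 0.206 ]
[0.5792 0.2866 0.006 ]
[0.6581 0.2866 0.006 ]
[0.6187 0.3245 0.006 ]
[0.7769 0.2341 0.006 ]
```

>>> carry_out:
  motion:
    - [[0.12,-0.02,0.8],[0,0,0]]
    - [[0,0,0.9],[0,0,0]]
    - [[0,0,0.9],[0,0,0]]
    - [[0,0,0.9],[0,0,0]]
    - [[0,0,0.8],[0,0,0]]
    - [[0,0,0.37],[0,0,0]]
    - [[0,0,0],[0,0,0]]
    - [[0,0,0],[0,0,0]]

```text
t: 30.9
eef_pos: [0.6193, 0.2847, 0.035]
ee_rot: [0.707, 0.707, 0.0, 0.0]
wrist_force: [0.2, 0.7, -0.7]
width: 0.456
finger_force: 46.1
```

>>> carry_out:
  motion:
    - [[0,0,0.03],[0,0,0]]
    - [[0,0,0],[0,0,0]]

```text
t: 31.1
eef_pos: [0.6193, 0.2848, 0.0341]
ee_rot: [0.707, 0.707, 0.0, 0.0]
wrist_force: [-0.4, -0.0, -0.9]
width: 0.453
finger_force: 46.1
```

>>> carry_out:
  motion:
    - [[0,0,0.06],[0,0,0]]
    - [[0,0,0],[0,0,0]]
    - [[0,0,0],[0,0,0]]

```text
t: 31.4
eef_pos: [0.619, 0.2847, 0.0317]
ee_rot: [0.707, 0.707, -0.0, -0.0]
wrist_force: [-0.1, -0.4, -1.8]
width: 0.455
finger_force: 46.1
```

>>> carry_out:
  motion:
    - [[0,0,0],[0,0,0]]
    - [[0,0,0],[0,0,0]]
    - [[0,0,0],[0,0,0]]
    - [[0,0,0],[0,0,0]]
    - [[0,0,0],[0,0,0]]
  claw: -0.4

```text
t: 31.9
eef_pos: [0.6189, 0.2847, 0.0316]
ee_rot: [0.707, 0.707, -0.0, -0.0]
wrist_force: [0.4, 0.3, -0.6]
width: 0.699
finger_force: 0.0
```

>>> carry_out:
  motion:
    - [[0,0,-0.5],[0,0,0]]
    - [[0,0,-0.9],[0,0,0]]
    - [[0,0,-0.9],[0,0,0]]
    - [[0,0,-0.9],[0,0,0]]
    - [[0,0,-0.9],[0,0,0]]
    - [[0,0,-0.6],[0,0,0]]
    - [[0,0,0],[0,0,0]]
    - [[0,0,0],[0,0,0]]

```text
t: 32.7
eef_pos: [0.619, 0.2847, 0.1736]
ee_rot: [0.707, 0.707, 0.0, 0.0]
wrist_force: [-0.2, 0.7, -0.3]
width: 0.701
finger_force: 0.0
```

Run:
```python
from h import *
st();look("wrist","holder_mid","w13",plane=.064)
```

```text
t 32.7 pos [0.619  0.2847 0.1736] rot [0.7071 0.7071 0.0005 0.0002] F [-0.1606  0.669  -0.2859] w 0.701 ff 0.0 j [-0.4172  0.5858 -0.0857  1.5212  0.0551  1.036  -0.5167]
holder_mid wrist 0.64 px 255 180 rect 618 294 size 42 36 ang 90
  tip [256. 184.] 0.76 [0.6188 0.2899 0.064 ]
```

>>> carry_out:
  motion:
    - [[-0.91,-0.39,0],[0,0,0]]
    - [[-0.91,-0.39,0],[0,0,0]]
    - [[-0.91,-0.39,0],[0,0,0]]
    - [[-0.91,-0.39,0],[0,0,0]]
    - [[-0.91,-0.39,0],[0,0,0]]
    - [[-0.91,-0.39,0],[0,0,0]]
    - [[-0.91,-0.39,0],[0,0,0]]
    - [[-0.91,-0.39,0],[0,0,0]]

```text
t: 33.65
eef_pos: [0.5245, 0.0652, 0.1722]
ee_rot: [0.707, 0.707, -0.0, -0.0]
wrist_force: [1.1, -0.4, -1.0]
width: 0.702
finger_force: 0.0
```

>>> carry_out:
  motion:
    - [[-0.91,-0.39,0],[0,0,0]]
    - [[-0.91,-0.39,0],[0,0,0]]
    - [[-0.91,-0.39,0],[0,0,0]]
    - [[-0.91,-0.39,0],[0,0,0]]
    - [[-0.91,-0.39,0],[0,0,0]]
    - [[-0.91,-0.39,0],[0,0,0]]
    - [[-0.91,-0.39,0],[0,0,0]]
    - [[0,0,0],[0,0,0]]

```text
t: 34.45
eef_pos: [0.4418, -0.1279, 0.1723]
ee_rot: [0.709, 0.705, -0.001, -0.0]
wrist_force: [0.2, 0.8, 0.1]
width: 0.702
finger_force: 0.0
```

Run:
```python
from h import *
st();look("wrist","switch_mid","w14",plane=.03)
a=cv2.imread("pics/w13.png")[60:344,100:420];b=cv2.imread("pics/w14.png")[60:344,60:480]; cv2.imwrite("pics/w1314.png",np.hstack([a,b]))
```

```text
t 34.45 pos [ 0.4418 -0.1279  0.1723] rot [ 0.7087  0.7055 -0.0007 -0.0002] F [0.238  0.8376 0.108 ] w 0.702 ff 0.0 j [ 0.1666  0.2179  0.0535  2.0826 -0.0142  0.8427  0.2237]
switch_mid wrist 0.74 px 257 174 rect 443 -122 size 61 37 ang 26
  tip [401. 298.] 0.68 [ 0.5995 -0.2617  0.03  ]
  tip [258. 173.] 0.67 [ 0.4431 -0.1208  0.03  ]
```

View pics/w1314.png

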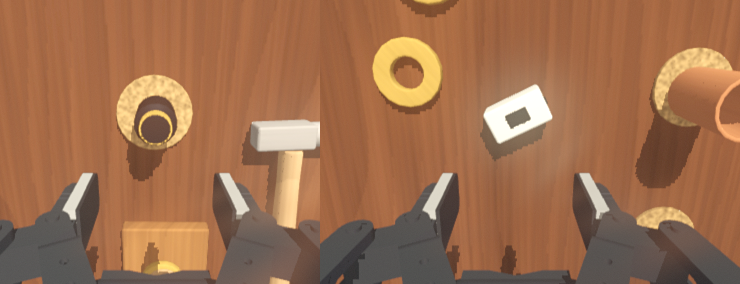

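Left half: the holder stands on the left pad. Right half: the switch box is rocker up at full-image (257,174), yawed about 26°, so the tool needs a 64° turn.

>>> carry_out:
  motion:
    - [[0,0,0],[0,0,0.0222]]
    - [[0,0,0],[0,0,0.0222]]
    - [[0,0,0],[0,0,0.0222]]
    - [[0,0,0],[0,0,0.0222]]
    - [[0,0,0],[0,0,0.0222]]
    - [[0,0,0],[0,0,0.0222]]
    - [[0,0,0],[0,0,0.0222]]
    - [[0,0,0],[0,0,0.0222]]

```text
t: 35.4
eef_pos: [0.4439, -0.1236, 0.1725]
ee_rot: [0.975, 0.224, -0.0, -0.0]
wrist_force: [-0.9, 0.1, -0.5]
width: 0.705
finger_force: 0.0
```

>>> carry_out:
  motion:
    - [[0,0,0],[0,0,0]]
    - [[0,0,0],[0,0,0]]
    - [[0,0,0],[0,0,0]]

```text
t: 35.7
eef_pos: [0.4436, -0.1244, 0.1726]
ee_rot: [0.974, 0.228, -0.0, -0.0]
wrist_force: [0.5, 0.2, 0.5]
width: 0.701
finger_force: 0.0
```

Run:
```python
from h import *
from scipy.spatial.transform import Rotation as Ro
st();look("wrist","switch_mid","w15",plane=.03)
s=robot.state(); M=Ro.from_quat(s["ee_rot"]).as_matrix(); print(M)
print("tool shift to switch", M.T@(np.array([.443,-.123,s["eef_pos"][2]])-s["eef_pos"]))
print("yaw of closing axis",np.degrees(np.arctan2(M[1,1],M[0,1])))
```

```text
t 35.7 pos [ 0.4436 -0.1244  0.1726] rot [ 0.9738  0.2275 -0.0001 -0.    ] F [0.478  0.1665 0.4861] w 0.701 ff 0.0 j [ 0.0202  0.2202  0.2095  2.0855 -0.0609  0.8417 -0.8463]
switch_mid wrist 0.67 px 255 177 rect 445 -124 size 62 35 ang 26
  tip [256. 178.] 0.81 [ 0.4466 -0.1243  0.03  ]
[[ 0.8976  0.4408 -0.0001]
 [ 0.4408 -0.8976  0.    ]
 [-0.0001 -0.0001 -1.    ]]
tool shift to switch [ 0.0003 -0.0018  0.    ]
yaw of closing axis -63.84387388579795
```

View pics/w15.png

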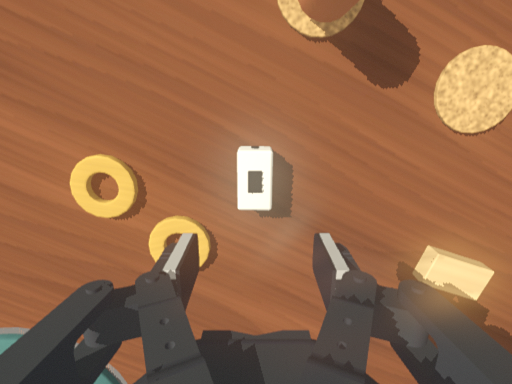

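The switch box is at (255,178), aligned and centred between the fingers, and the rings are clear of the finger paths.

>>> carry_out:
  motion:
    - [[0,0,0.9],[0,0,0]]
    - [[0,0,0.9],[0,0,0]]
    - [[0,0,0.9],[0,0,0]]
    - [[0,0,0.9],[0,0,0]]
    - [[0,0,0.9],[0,0,0]]
    - [[0,0,0.6],[0,0,0]]
    - [[0,0,0],[0,0,0]]
    - [[0,0,0],[0,0,0]]

```text
t: 36.65
eef_pos: [0.4435, -0.125, 0.02]
ee_rot: [0.974, 0.226, -0.0, -0.0]
wrist_force: [-0.7, 0.3, 2.1]
width: 0.699
finger_force: 0.0
```

>>> carry_out:
  motion:
    - [[0,0,0],[0,0,0]]
    - [[0,0,0],[0,0,0]]
    - [[0,0,0],[0,0,0]]
    - [[0,0,0],[0,0,0]]
    - [[0,0,0],[0,0,0]]
    - [[0,0,0],[0,0,0]]
    - [[0,0,0],[0,0,0]]
  claw: 1
  force: 40

```text
t: 37.35
eef_pos: [0.4441, -0.1249, 0.0208]
ee_rot: [0.974, 0.226, 0.001, 0.0]
wrist_force: [-1.8, 0.6, 11.2]
width: 0.394
finger_force: 39.2
```

>>> carry_out:
  motion:
    - [[0,0,-0.5],[0,0,0]]
    - [[0,0,-0.9],[0,0,0]]
    - [[0,0,-0.9],[0,0,0]]
    - [[0,0,-0.9],[0,0,0]]
    - [[0,0,-0.9],[0,0,0]]
    - [[0,0,0],[0,0,0]]
    - [[0,0,0],[0,0,0]]

```text
t: 38.05
eef_pos: [0.4438, -0.1247, 0.1434]
ee_rot: [0.974, 0.226, 0.001, 0.0]
wrist_force: [0.1, 0.9, -0.9]
width: 0.392
finger_force: 40.6
```

Run:
```python
from h import *
from scipy.spatial.transform import Rotation as Ro
st()
s=robot.state(); M=Ro.from_quat(s["ee_rot"]).as_matrix()
print("tool shift to pad /0.03", M.T@(np.array([.613,-.278,s["eef_pos"][2]])-s["eef_pos"])/.03)
```

```text
t 38.05 pos [ 0.4438 -0.1247  0.1434] rot [0.9742 0.2256 0.0009 0.0003] F [ 0.075   0.9117 -0.889 ] w 0.392 ff 40.640074610710144 j [ 0.0203  0.2675  0.2132  2.1097 -0.0809  0.7699 -0.8315]
tool shift to pad /0.03 [2.821  7.0683 0.0114]
```

>>> carry_out:
  motion:
    - [[0.35,0.88,0],[0,0,0]]
    - [[0.35,0.88,0],[0,0,0]]
    - [[0.35,0.88,0],[0,0,0]]
    - [[0.35,0.88,0],[0,0,0]]
    - [[0.35,0.88,0],[0,0,0]]
    - [[0.35,0.88,0],[0,0,0]]
    - [[0.36,0.89,0],[0,0,0]]
    - [[0.36,0.89,0],[0,0,0]]

```text
t: 38.85
eef_pos: [0.6128, -0.2785, 0.1412]
ee_rot: [0.974, 0.226, -0.001, -0.001]
wrist_force: [-0.9, -0.3, 0.5]
width: 0.394
finger_force: 40.6
```

>>> carry_out:
  motion:
    - [[0,0,0],[0,0,0]]
    - [[0,0,0],[0,0,0]]
    - [[0,0,0],[0,0,0]]

```text
t: 39.15
eef_pos: [0.6119, -0.2772, 0.1418]
ee_rot: [0.974, 0.226, -0.001, -0.001]
wrist_force: [-0.5, 0.3, -0.9]
width: 0.394
finger_force: 40.7
```

Run:
```python
from h import *
st();look("wrist","switch_mid","w16",plane=.15);look("wrist","pad_a_top",plane=.006);look("side","pad_a_top",plane=.006)
```

```text
t 39.15 pos [ 0.6119 -0.2772  0.1418] rot [ 0.9742  0.2256 -0.0006 -0.0005] F [-0.523   0.2953 -0.878 ] w 0.394 ff 40.660693645477295 j [ 0.2223  0.613   0.2261  1.5774 -0.1571  0.9707 -0.618 ]
switch_mid wrist 0.81 px 255 252 rect 615 -277 size 67 34 ang 26
  tip [254. 250.] 0.87 [ 0.6186 -0.2742  0.15  ]
pad_a_top wrist 0.94 px 258 168 rect 624 -275 size 58 79 ang 23
  tip [256. 183.] 0.88 [ 0.6122 -0.2793  0.006 ]
pad_a_top side 0.85 px 368 300 rect 612 -279 size 78 81 ang 70
  tip [365. 302.] 0.7 [ 0.6029 -0.2811  0.006 ]
```

View pics/w16.png

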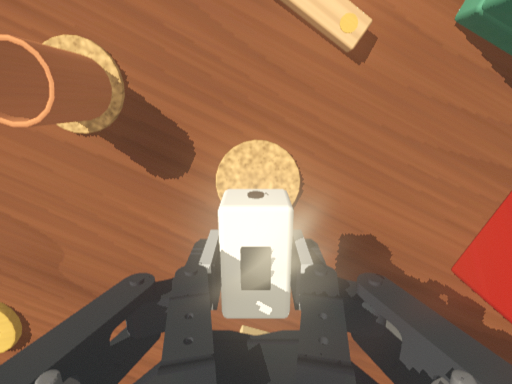

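The switch box is held rocker up at (256,252). The right pad's centre shows at about (258,182), world (.613,-.279), straight below it.

>>> carry_out:
  motion:
    - [[0,0.05,0.7],[0,0,0]]
    - [[0,0,0.8],[0,0,0]]
    - [[0,0,0.8],[0,0,0]]
    - [[0,0,0.8],[0,0,0]]
    - [[0,0,0.5],[0,0,0]]
    - [[0,0,0.14],[0,0,0]]
    - [[0,0,0],[0,0,0]]
    - [[0,0,0],[0,0,0]]

```text
t: 40.4
eef_pos: [0.6138, -0.2795, 0.0316]
ee_rot: [0.974, 0.225, 0.001, 0.0]
wrist_force: [-0.3, -0.4, -0.9]
width: 0.39
finger_force: 40.7
```

>>> carry_out:
  motion:
    - [[0,0,0.05],[0,0,0]]
    - [[0,0,0],[0,0,0]]
    - [[0,0,0],[0,0,0]]

```text
t: 40.7
eef_pos: [0.6133, -0.2793, 0.0294]
ee_rot: [0.974, 0.225, 0.0, 0.0]
wrist_force: [0.2, -0.0, -0.3]
width: 0.384
finger_force: 40.7
```

>>> carry_out:
  motion:
    - [[0,0,0.07],[0,0,0]]
    - [[0,0,0],[0,0,0]]
    - [[0,0,0],[0,0,0]]

```text
t: 41.0
eef_pos: [0.6133, -0.2793, 0.027]
ee_rot: [0.974, 0.225, 0.0, 0.0]
wrist_force: [1.1, 0.1, 0.5]
width: 0.387
finger_force: 40.8
```

>>> carry_out:
  motion:
    - [[0,0,0],[0,0,0]]
    - [[0,0,0],[0,0,0]]
    - [[0,0,0],[0,0,0]]
    - [[0,0,0],[0,0,0]]
    - [[0,0,0],[0,0,0]]
  claw: -0.4

```text
t: 41.5
eef_pos: [0.6132, -0.2792, 0.0268]
ee_rot: [0.974, 0.226, -0.0, -0.0]
wrist_force: [-0.3, -0.2, -0.6]
width: 0.701
finger_force: 0.0
```

>>> carry_out:
  motion:
    - [[0,0,-0.5],[0,0,0]]
    - [[0,0,-0.9],[0,0,0]]
    - [[0,0,-0.9],[0,0,0]]
    - [[0,0,-0.9],[0,0,0]]
    - [[0,0,-0.9],[0,0,0]]
    - [[0,0,-0.9],[0,0,0]]
    - [[0,0,-0.9],[0,0,0]]
    - [[0,0,0],[0,0,0]]

```text
t: 42.3
eef_pos: [0.6145, -0.2801, 0.2091]
ee_rot: [0.974, 0.225, 0.003, 0.002]
wrist_force: [-0.3, -0.8, -0.2]
width: 0.695
finger_force: 0.0
```

Run:
```python
from h import *
st(); look("wrist","switch_mid",plane=.036)
cv2.imwrite("pics/s9.png",robot.get_image("scene")); D={}
for n in ("washer_mid","collar_mid","shade_mid","holder_mid","switch_mid","jar_mid"):
    a=[d for d in robot.tip_of("scene",n)]
    if n=="washer_mid": robot.get_image("side")
    b=[d for d in robot.tip_of("side",n)]
    for p in a:
        for q in b:
            X=tri(cam("scene"),p["location"],cam("side"),q["location"])
            if p["conf"]>.4 and q["conf"]>.4 and -.005<X[2]<.09: print(n,X,np.round(p["location"]))
cv2.imwrite("pics/f9.png",np.hstack([cv2.imread("pics/s9.png")[120:330,100:430],robot.get_image("side")[90:300+20,130:430][:210]]))
```

```text
t 42.3 pos [ 0.6145 -0.2801  0.2091] rot [0.9743 0.2254 0.0026 0.0018] F [-0.2847 -0.7665 -0.161 ] w 0.695 ff 0.0 j [ 0.2143  0.5456  0.2418  1.5227 -0.1413  1.0841 -0.6283]
switch_mid wrist 0.66 px 253 172 rect 616 -279 size 62 34 ang 26
  tip [254. 172.] 0.83 [ 0.6159 -0.279   0.036 ]
washer_mid [ 0.3658 -0.0371  0.0399] [257. 181.]
washer_mid [ 0.3329 -0.0757  0.0016] [257. 181.]
washer_mid [ 0.5286 -0.051   0.087 ] [257. 181.]
washer_mid [0.3605 0.0116 0.0031] [275. 192.]
washer_mid [ 0.5406 -0.0071  0.0629] [275. 192.]
washer_mid [0.6241 0.0827 0.0237] [247. 242.]
collar_mid [0.6298 0.0867 0.0451] [244. 238.]
shade_mid [ 0.6151 -0.1036  0.0391] [192. 213.]
shade_mid [ 0.6033 -0.1148  0.0278] [192. 213.]
switch_mid [ 0.6171 -0.2764  0.0211] [149. 200.]
jar_mid [0.4334 0.3712 0.0389] [382. 236.]
```

View pics/f9.png

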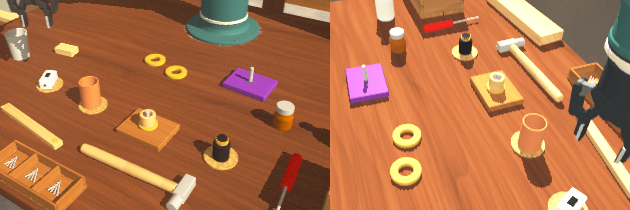

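The final view shows everything in place: holder on the left pad, shade on the middle, switch box (rocker up) on the right, washer and collar round the post, jar where it started. I'm handing it in.

```bash
python3 -c "
from bench import robot
print(robot.close_job())"
```

```text
the job is handed in; nothing more can be done
None
```

The job is handed in at about 43 s of the 136 s allowed; the hand-in returned no verdict, but the last pictures showed the washer and collar on the post, the bulb holder, lampshade and switch box (rocker up) on the left, middle and right pads, and the jar not visibly moved.

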